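Square the knee disc and set its drag screw

TASK

Set up the knee on the rusty bracket: first push the half-moon knee disc round until its flat lies fully against the cream rubber stop bar. Then turn the brass thumbscrew clockwise until it bottoms, and back it off a quarter of a turn, leaving the disc flat on its stop. Do not disturb the bushings, the rubber buffer or the leg tube lying around, and let go of everything at the end.

Things in the scene. Friction and masses are not known exactly. Their poses are not given: they have to be found in the camera images.
- bracket: Rusty steel knee bracket, fixed to the bench: base plate 150 mm (its x) by 260 mm (its y), 12 mm thick. Origin: centre of the plate's underside, on the bench; z up. The disc's pivot is at (0, +60 mm) and the thumbscrew's axis at (0, -75 mm) in its x, y. The screw stands on a boss 44 by 50 mm whose top is 48 mm above the bench.
- disc_pivot (a point): Point on the upright pivot axis of the half-moon disc, at its top face, 38 mm above the bench; turns with it. Aluminium half circle, radius 45 mm, 16 mm thick, underside 22 mm above the bench (10 mm over the base plate, a washer of radius 20 mm between). The 90 mm straight flat passes through the pivot along this point's x; the metal lies on its -y side, +y is the flat's outward normal.
- flat_push (a point): Point on the flat of the disc, on its free half (the half away from the stop bar), 30 mm from the pivot, at half the disc's thickness, 30 mm above the bench; same axes as disc_pivot. Pressing a fingertip here towards the metal (the point's -y) turns the disc counter-clockwise to its stop.
- knee_disc (a joint): Angle of the disc: 0 = the flat lies against the rubber stop bar, a hard stop, its axes then parallel to the bracket's. Grows as the disc is turned clockwise seen from above, away from the bar (up to 1.5); turn it counter-clockwise to close on the bar. Starts between 0.45 and 1.05. A friction of about 0.06 N m holds it where it is left.
- stop_face (a point): Middle of the face of the cream hard rubber stop bar that the flat of the disc comes against, at the height of the disc's top. The bar is 46 mm long along the bracket's x (18 to 64 mm from the pivot, on the +x side only), 12 mm thick along y, on the +y side of the flat; its top is 44 mm above the bench.
- wing_grip (a point): Point on the thumbscrew's upright axis at mid-height of its wings, 75 mm above the bench; turns with the screw. The brass wings are one flat upright bar 46 mm long along the point's x, 10 mm thick along its y, from 62 to 88 mm above the bench, on a 9 mm stem, to be gripped across the thickness from above. A red dot marks the top of the +x wing.
- thumbscrew (a joint): Angle of the thumbscrew; grows as it is turned clockwise seen from above. 0 = bottomed, a hard stop, the red-dotted wing then along the bracket's +x; a negative value is the turning left to the bottom. Starts between -2.4 and -1.1. Friction about 0.08 N m; stays where it is left and does not rise or sink.
- bushing_large: Loose nickel bushing, 32 mm across, 30 mm high, standing on the bench; origin at the centre of its underside. Leave alone.
- bushing_small: Loose nickel bushing, 24 mm across, 24 mm high, standing on the bench; origin at the centre of its underside. Leave alone.
- rubber_buffer: Loose cream rubber cylinder, 30 mm across, 22 mm high, standing on the bench; origin at the centre of its underside. Leave alone.
- leg_tube: Scuffed aluminium leg tube, 30 mm across, 260 mm long along its x, lying in two wooden saddles, 45 mm high in all; origin under its middle, on the bench. Leave alone.

How it is judged (in metres and radians):
On the way, in this order (a step that is already met when the one before it is completed fails the run):
1. the knee disc's flat lies against the rubber stop bar (within 0.07 rad) (value of joint knee_disc below 0.07 rad), for 0.2 s.
2. the thumbscrew is bottomed (within 0.07 rad), the disc still on its stop (value of joint thumbscrew above -0.07 rad and value of joint knee_disc below 0.07 rad), for 0.2 s.
At the end, for the whole second after the job is handed in: The thumbscrew stands a quarter turn (1.57 rad, within 0.26 rad) back from its bottom, the knee disc's flat is against the rubber stop bar (within 0.07 rad), and the robot has let go (value of joint thumbscrew between -1.83 and -1.31 rad and value of joint knee_disc below 0.07 rad); the robot touches nothing.
It fails at once if a loose part lying around is disturbed (moved over 20 mm) (distance of any of bushing_large, bushing_small, rubber_buffer, leg_tube from where it was at the start of the episode above 0.02 m).
It also fails if it takes over 61 s, if anything falls off the work surface, if the arm or the gripper's body presses on something with over 40 N, if the wrist force passes 120 N, or if a joint passes its speed limit or range.

ROBOT

A 6-joint arm with a two-finger parallel gripper is mounted at the origin on the work surface. World frame = base frame: x ahead of the robot, y to its left, z up, the work surface at z = 0. Lengths are in m, angles in degrees, forces in N, time in s.
With the tool pointing down it reaches from about 0.3 to 0.75 m from the base axis. Payload 8.5 kg.
Tool frame: the origin (TCP) lies at the very end of the fingers, on their centre line; the grasp point (between the pads) lies 19 mm behind it (env.hold_point_z is the distance from the TCP to the grasp point, in m); z points along the fingers, y is the line along which they close (so a half turn about z gives the same grasp; the last joint's range is limited). The gripper opens to 85 mm and grips with 20 to 120 N. Pads are 22 mm wide; open, the fingers measure 114 mm over their backs; the gripper's body (76 mm by 85 mm) begins 54 mm behind the grasp point. The pads swing forward as they close: fully open they stand 13 mm farther back than shut.
Start: joints at [-84.414, 21.807, 74.336, -0, 83.858, -12.336], TCP at [0.169, -0.523, 0.231] pointing down, gripper open.
Joint ranges: [-178.18, 178.18], [-50.72, 133.34], [12.68, 142.11], [-81.47, 261.47], [9.98, 163.14], [-165.26, 165.26]. Speed limits (degrees/s): [136.94, 136.94, 180, 180, 180, 180].

INTERFACE

Orientations are given as a 3x3 rotation matrix whose columns are the frame's x, y, z axes.
In Python, from rig import env, optics gives the robot as it stands.
- The arm moves only by the shell command python3 -m jog 'ROWS' [OPENING] [FORCE]. ROWS is JSON, a list of rows, each an object with "linear": the shift along the tool's x, y, z in units of 40 mm (1.0 is 40 mm), a list of three; "roll": the turn about the tool's z in units of 5 degrees (1.0 is 5 degrees). A call has 1 to 12 rows; each row shifts and turns the commanded pose from where the row before left it, along the tool's axes as they then stand; what a row does not reach is not made up. A row lasts 1/12 s, in which the tool goes at most 41.7 mm and 7.16 degrees, less where a joint would pass 70% of its speed; a pose out of reach is approached as far as the arm can. A call is refused whole if a number of a shift passes 1 or a number of a turn 1, either way. A call with a gripper value outside its range is refused whole. OPENING is the opening, from -1 (shut) to 1 (fully open), set as the call begins (- or left out, the last holds). The fingers move at their own pace and stop on an object; FORCE is the grip in N (left out, the last holds). Time passes only in rows, so rows that do not move let the fingers close. It gives the time, the measured TCP pose, the force, the opening and the grip force at its end, in the units of the state.
- env.observe(): the state, without advancing time (a new reading comes with each control period).
- optics.get_image(name): name is "scene" or "top" or "wrist"; returns the picture (480x640x3 uint8, red, green, blue); there is no depth.
- optics.calibration(name): a dict with "fov_y" (degrees; the focal length in pixels is half the picture's height over the tangent of half this angle, whatever the lens; pixels are square), "cx", "cy" (the principal point, pixels), "T" (4x4, takes a point from camera to world coordinates). Camera axes: x right, y down, z forward; pixel columns grow to the right and rows downward; lengths in m; the calibration is good to about 2 mm. A picture is of the moment at which its call begins: read the wrist's pose just before it. calibration takes no time and is no camera call; for the wrist camera it gives the pose at the moment of the call.
- env.close_job(): hands the job in; it is judged then, once.
The state is a dict: "time_s": time; "q": joint angles; "qvel": joint speeds; "joint_efforts": joint torques, N m; "position": TCP position; "tool_rot": TCP orientation; "ft_force": force on the tool from outside, world axes, zero at the start; "wrist_torque": the same for the moment, N m; "grip_width": finger opening in m; "gripper_force": force on a finger pad.
Only numpy, scipy, OpenCV 4.12 (cv2) and the standard library are available. Lean on these libraries where they do the work, as an engineer would, in place of code of your own. Each camera call takes 0.05 s, during which the arm holds its last target. There are 200 camera calls.

## Working session

There is one attempt and no reset: what is moved stays moved. The work goes in short steps, Python scripts to look and compute and a shell command to move; the robot and the scene stay as the last step left them, time stands still between calls to the robot, and variables do not carry over. Pictures are saved under pics/ and viewed, at most 10 in all, crops included, and the job is handed in when it is done.

```bash
mkdir -p pics; ls; python3 - <<'E'
from rig import env, optics
import cv2, numpy as np
np.set_printoptions(precision=4,suppress=True)
for n in ["scene","top"]:
    im=optics.get_image(n); cv2.imwrite(f"pics/{n}0.png",im[:,:,::-1])
    c=optics.calibration(n); print(n,c)
s=env.observe(); print(s["time_s"],s["position"],s["tool_rot"],s["grip_width"],env.hold_point_z)
E
```

```text
pics
scene {'fov_y': 44.74216718681354, 'cx': 318.3968800398504, 'cy': 235.88437902966407, 'T': array([[ 0.0927,  0.729 , -0.6782,  1.1862],
       [ 0.9956, -0.0607,  0.0708, -0.0454],
       [ 0.0104, -0.6818, -0.7315,  0.7618],
       [ 0.    ,  0.    ,  0.    ,  1.    ]])}
top {'fov_y': 45.588935997416144, 'cx': 320.5582193818608, 'cy': 236.4420491459603, 'T': array([[-0.01  , -0.9924,  0.1224,  0.4246],
       [-0.9999,  0.0096, -0.0041,  0.0197],
       [ 0.0029, -0.1224, -0.9925,  1.1368],
       [ 0.    ,  0.    ,  0.    ,  1.    ]])}
0.1 [ 0.1692 -0.5231  0.2308] [[ 0.9515  0.3077 -0.0001]
 [ 0.3077 -0.9515  0.0013]
 [ 0.0003 -0.0013 -1.    ]] 0.08568761852426182 0.0187
```

View pics/top0.png

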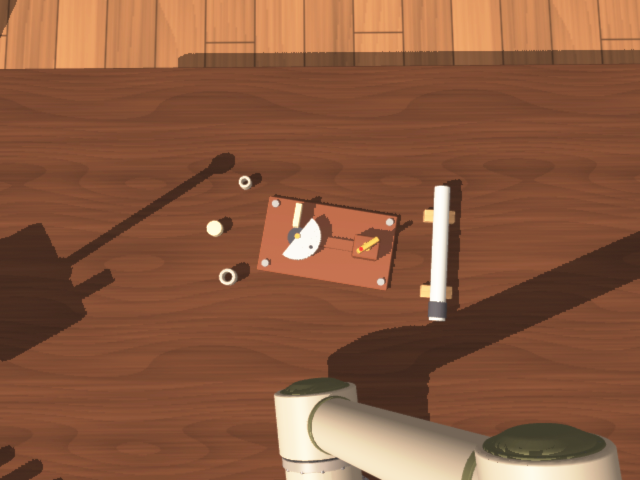

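View pics/scene0.png

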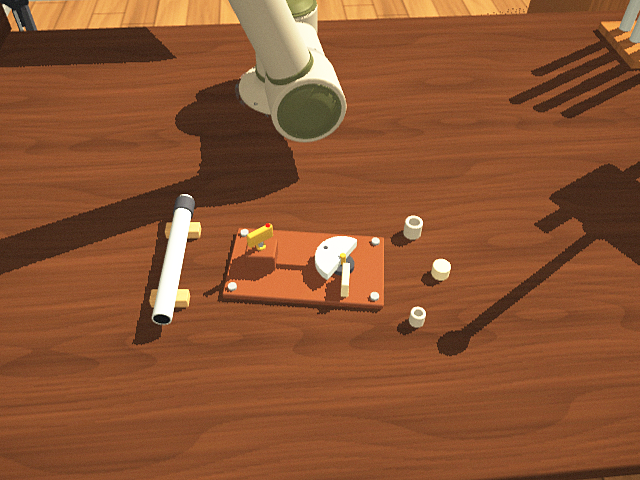

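The top view shows the bracket plate with corners at about (270,196), (399,214), (387,289) and (258,270). The disc pivot is near (297,236), the stop bar near (298,216) and the wings near (368,245). The scene view shows the red dot on the wing end that points towards the robot, at about (268,226).

```bash
cat > h.py <<'E'
import numpy as np, cv2
from rig import env, optics
np.set_printoptions(precision=4,suppress=True)
def ray(c,uv):
    f=240/np.tan(np.radians(c["fov_y"]/2)); T=c["T"]
    return T[:3,3], T[:3,:3]@np.array([(uv[0]-c["cx"])/f,(uv[1]-c["cy"])/f,1.])
def onz(c,uv,z):
    o,d=ray(c,uv); return (o+d*(z-o[2])/d[2])[:2]
def proj(c,P):
    f=240/np.tan(np.radians(c["fov_y"]/2)); T=c["T"]; p=T[:3,:3].T@(np.array(P)-T[:3,3])
    return np.array([c["cx"]+f*p[0]/p[2], c["cy"]+f*p[1]/p[2]])
def big(m):
    cs=cv2.findContours(m.astype(np.uint8)*255,cv2.RETR_EXTERNAL,cv2.CHAIN_APPROX_NONE)[0]
    return max(cs,key=cv2.contourArea)[:,0,:].astype(float)
E
python3 - <<'E'
from h import *
c=optics.calibration("top"); im=cv2.imread("pics/top0.png")
hsv=cv2.cvtColor(im,cv2.COLOR_BGR2HSV).astype(int); H,S,V=hsv[...,0],hsv[...,1],hsv[...,2]
roi=np.zeros(H.shape,bool); roi[185:300,245:410]=1
for p in [(330,260),(400,320),(368,245),(305,245),(298,212)]: print(p,hsv[p[1],p[0]])
m=roi&(S>140)&(V>110)&(H<14)
k=big(cv2.morphologyEx(m.astype(np.uint8),cv2.MORPH_CLOSE,np.ones((7,7)))>0)
w=np.array([onz(c,p,0.012) for p in k])
r=cv2.minAreaRect((w*1000).astype(np.float32)); print("plate",r)
y=roi&(H>16)&(H<35)&(S>130)&(V>150); cs=cv2.connectedComponentsWithStats(y.astype(np.uint8)); print(cs[2],cs[3])
d=roi&(S<60)&(V>150); k=big(d); w=np.array([onz(c,p,0.038) for p in k]); 
print("disc rect",cv2.minAreaRect((w*1000).astype(np.float32)))
wm=y.copy(); wm[:,:340]=0; k=big(wm); print("wing",cv2.minAreaRect(np.array([onz(c,p,0.088)*1000 for p in k],np.float32)))
cv2.imwrite("pics/crop.png",np.hstack([cv2.resize(im[185:300,250:410],None,fx=3.8,fy=3.8,interpolation=2)]))
E
```

```text
(330, 260) [  9 152 196]
(400, 320) [ 10 153 132]
(368, 245) [ 24 146 253]
(305, 245) [ 21   7 253]
(298, 212) [ 27  32 255]
plate ((553.5265502929688, 2.0871429443359375), (328.9335632324219, 227.53448486328125), 89.42929077148438)
[[     0      0    640    480 307067]
 [   295    233      4      5     17]
 [   361    237     18     14    105]
 [   357    248      3      5     11]] [[319.4827 239.4985]
 [296.5294 235.3529]
 [369.7048 243.4381]
 [357.8182 250.4545]]
disc rect ((547.3231811523438, 44.198509216308594), (47.42599868774414, 89.50121307373047), 49.23149871826172)
wing ((541.6135864257812, -75.81967163085938), (13.355727195739746, 33.446685791015625), 40.49948501586914)
```

View pics/crop.png

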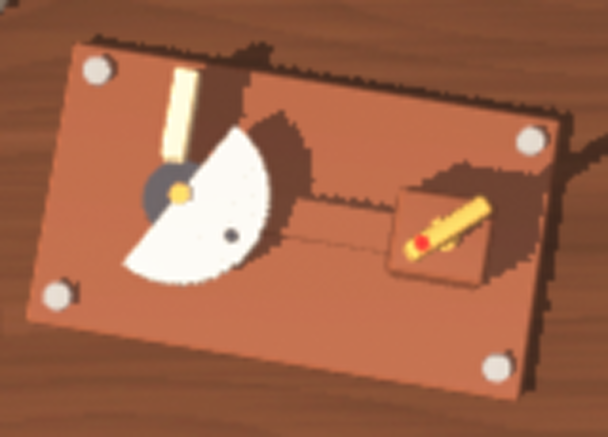

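The crop shows four plate corners, the flat running from crop pixel (237,127) to (124,264), the wings from (490,207) to (410,253), and the red dot at (421,242), on the lower-left end.

```bash
python3 - <<'E'
from h import *
c=optics.calibration("top")
def P(x,y,z): return onz(c,(x/3.8+250-.37,y/3.8+185-.37),z)
A,B,C,D=[P(*p,0.012) for p in [(78,43),(572,116),(519,400),(27,320)]]
print("plate sides",[np.linalg.norm(a-b) for a,b in [(A,B),(B,C),(C,D),(D,A)]])
ctr=(A+B+C+D)/4; ey=(A+D-B-C); ey/=np.linalg.norm(ey); ex0=(A+B-C-D);ex0/=np.linalg.norm(ex0)
ex=np.array([ey[1],-ey[0]]); print("ctr",ctr,"ex",ex,ex0,"yaw",np.degrees(np.arctan2(ex[1],ex[0])))
piv=ctr+.06*ey; scr=ctr-.075*ey; print("piv",piv,"scr",scr)
a,b=P(237,127,.038),P(124,264,.038); print("flat",a,b,np.linalg.norm(a-b),"mid",(a+b)/2)
fx=(a-b)/np.linalg.norm(a-b); print("disc angle",np.degrees(np.arctan2(ex[1],ex[0])-np.arctan2(fx[1],fx[0])))
a,b=P(490,207,.088),P(410,253,.088); print("wing",a,b,np.linalg.norm(a-b),"mid",(a+b)/2)
fx=(b-a)/np.linalg.norm(a-b); print("wing dir deg",np.degrees(np.arctan2(fx[1],fx[0])),"screw",np.degrees(np.arctan2(ex[1],ex[0])-np.arctan2(fx[1],fx[0])))
print("axis cap",P(179,194,.040))
E
```

```text
plate sides [np.float64(0.262514504740328), np.float64(0.15145997097694006), np.float64(0.2578983789890479), np.float64(0.14808536999058478)]
ctr [ 0.5518 -0.    ] ex [ 0.9865 -0.1638] [ 0.9813 -0.1927] yaw -9.425837431287846
piv [0.5616 0.0591] scr [ 0.5395 -0.074 ]
flat [0.5963 0.0315] [0.5265 0.0895] 0.09079751663722148 mid [0.5614 0.0605]
disc angle 30.265046255350263
wing [ 0.5479 -0.0919] [ 0.5258 -0.0525] 0.0451386250271179 mid [ 0.5369 -0.0722]
wing dir deg 119.32830021448041 screw -128.75413764576825
axis cap [0.5618 0.0613]
```

```bash
R='{"linear":[0,0,0],"roll":-1}'; python3 -m jog '[{"linear":[0,0,0],"roll":-1},{"linear":[0,0,0],"roll":-1},{"linear":[0,0,0],"roll":-1},{"linear":[0,0,0],"roll":-1},{"linear":[0,0,0],"roll":-1},{"linear":[0,0,0],"roll":-1},{"linear":[0,0,0],"roll":-1},{"linear":[0,0,0],"roll":-1},{"linear":[0,0,0],"roll":-1},{"linear":[0,0,0],"roll":-1},{"linear":[0,0,0],"roll":-1},{"linear":[0,0,0],"roll":-1}]' -1 60
python3 -m jog '[{"linear":[0.72,0.26,0],"roll":-0.4},{"linear":[0.72,0.26,0],"roll":0},{"linear":[0.72,0.26,0],"roll":0},{"linear":[0.72,0.26,0],"roll":0},{"linear":[0.72,0.26,0],"roll":0},{"linear":[0.72,0.26,0],"roll":0},{"linear":[0.72,0.26,0],"roll":0},{"linear":[0.72,0.26,0],"roll":0},{"linear":[0.72,0.26,0],"roll":0},{"linear":[0.72,0.26,0],"roll":0},{"linear":[0.72,0.26,0],"roll":0},{"linear":[0.72,0.26,0],"roll":0}]'
python3 -m jog '[{"linear":[0.72,0.26,0],"roll":0},{"linear":[0.72,0.26,0],"roll":0},{"linear":[0.72,0.26,0],"roll":0},{"linear":[0.72,0.26,0],"roll":0},{"linear":[0.72,0.26,0],"roll":0},{"linear":[0.72,0.26,0],"roll":0},{"linear":[0.72,0.26,0],"roll":0},{"linear":[0.72,0.26,0],"roll":0},{"linear":[0.72,0.26,0],"roll":0},{"linear":[0.72,0.26,0],"roll":0},{"linear":[0.72,0.26,0],"roll":0},{"linear":[0,0,0],"roll":0}]'
cat >> h.py <<'E'
def to(x,y,z,yaw=None):
    s=env.observe(); R=s["tool_rot"]; print("t",s["time_s"],"pos",s["position"],"yaw",np.degrees(np.arctan2(R[1,0],R[0,0])),"F",s["ft_force"],"M",s["wrist_torque"],"w",s["grip_width"])
    print("units to go",R.T@(np.array([x,y,z])-s["position"])/.04)
E
python3 -c "
from h import *
to(.5384,.1118,.025)"
```

```text
time_s: 1.1
position: [0.1692, -0.5231, 0.2309]
tool_rot: [[0.205, 0.979, -0.0], [0.979, -0.205, 0.001], [0.001, -0.0, -1.0]]
ft_force: [-1.0, -0.3, -0.1]
grip_width: -0.0001
gripper_force: 0.0
time_s: 2.1
position: [0.3539, -0.2039, 0.2312]
tool_rot: [[0.175, 0.985, -0.0], [0.985, -0.175, 0.0], [0.0, -0.0, -1.0]]
ft_force: [1.5, -0.8, 0.7]
grip_width: -0.0003
gripper_force: 0.0
time_s: 3.1
position: [0.5229, 0.0901, 0.2306]
tool_rot: [[0.171, 0.985, -0.0], [0.985, -0.171, 0.001], [0.001, -0.0, -1.0]]
ft_force: [-1.3, -0.5, -1.0]
grip_width: 0.0001
gripper_force: 0.0
t 3.1 pos [0.5229 0.0901 0.2306] yaw 80.13297572041552 F [-1.2746 -0.5052 -0.9834] M [-0.0039  0.0014  0.0009] w 0.0001453662063807262
units to go [0.5938 0.2898 5.1413]
```

```bash
python3 -m jog '[{"linear":[0.6,0.29,0],"roll":0},{"linear":[0,0,0.8],"roll":0},{"linear":[0,0,0.8],"roll":0},{"linear":[0,0,0.8],"roll":0},{"linear":[0,0,0.8],"roll":0},{"linear":[0,0,0.8],"roll":0},{"linear":[0,0,0.6],"roll":0},{"linear":[0,0,0.5],"roll":0},{"linear":[0,0,0],"roll":0},{"linear":[0,0,0],"roll":0}]'
python3 - <<'E'
from h import *
to(.5384,.1118,.025)
im=optics.get_image("top"); cv2.imwrite("pics/c2.png",cv2.resize(im[185:300,230:410,::-1],None,fx=3.8,fy=3.8))
im=optics.get_image("wrist"); cv2.imwrite("pics/w2.png",im[:,:,::-1])
E
```

```text
time_s: 3.93
position: [0.5369, 0.1078, 0.027]
tool_rot: [[0.175, 0.985, -0.002], [0.985, -0.175, 0.0], [-0.0, -0.002, -1.0]]
ft_force: [-1.2, -0.3, 0.6]
grip_width: -0.0002
gripper_force: 0.0
t 3.9333 pos [0.5369 0.1078 0.027 ] yaw 79.91023894114345 F [-1.1566 -0.3311  0.5504] M [ 0.0391  0.0198 -0.0013] w -0.0002388003114919857
units to go [0.1044 0.0207 0.0506]
```

View pics/w2.png

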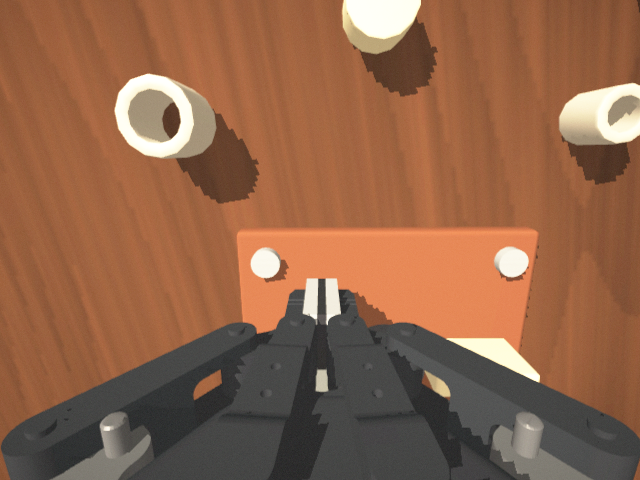

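The wrist view shows the closed fingers at (322,290) over the plate, clear of the bolts, bar and loose parts, so I can push along −tool x.

```bash
python3 -m jog '[{"linear":[-0.1,0,0.03],"roll":0},{"linear":[-0.1,0,0],"roll":0},{"linear":[-0.1,0,0],"roll":0},{"linear":[-0.1,0,0],"roll":0},{"linear":[-0.1,0,0],"roll":0},{"linear":[-0.1,0,0],"roll":0},{"linear":[-0.05,0,0],"roll":0},{"linear":[-0.05,0,0],"roll":0},{"linear":[0,0,0],"roll":0}]'
python3 -m jog '[{"linear":[-0.03,0,0],"roll":0},{"linear":[-0.02,0,0],"roll":0},{"linear":[0,0,0],"roll":0},{"linear":[0,0,0],"roll":0}]'
python3 - <<'E'
from h import *
to(.5384,.1118,.025)
im=optics.get_image("top"); cv2.imwrite("pics/c3.png",cv2.resize(im[185:300,250:410,::-1],None,fx=3.8,fy=3.8))
E
```

```text
time_s: 4.78
position: [0.5322, 0.0801, 0.0261]
tool_rot: [[0.175, 0.985, -0.0], [0.985, -0.175, -0.0], [-0.0, -0.0, -1.0]]
ft_force: [-0.5, 0.5, 1.5]
grip_width: -0.0002
gripper_force: 0.0
time_s: 5.12
position: [0.532, 0.0785, 0.0261]
tool_rot: [[0.175, 0.985, -0.0], [0.985, -0.175, -0.0], [-0.0, -0.0, -1.0]]
ft_force: [-0.2, 0.7, 0.5]
grip_width: -0.0003
gripper_force: 0.2
t 5.1167 pos [0.532  0.0785 0.0261] yaw 79.93024972212282 F [-0.1872  0.6714  0.479 ] M [ 0.1424 -0.0272  0.0196] w -0.00033538198216024505
units to go [0.8482 0.0129 0.027 ]
```

```bash
python3 -m jog '[{"linear":[-0.04,0,0],"roll":0},{"linear":[-0.03,0,0],"roll":0},{"linear":[0,0,0],"roll":0},{"linear":[0,0,0],"roll":0}]'
python3 -m jog '[{"linear":[-0.03,0,0],"roll":0},{"linear":[0,0,0],"roll":0},{"linear":[0,0,0],"roll":0}]'
python3 - <<'E'
from h import *
to(.5384,.1118,.025)
im=optics.get_image("top"); cv2.imwrite("pics/c4.png",cv2.resize(im[185:300,250:410,::-1],None,fx=3.8,fy=3.8))
E
```

```text
time_s: 5.5
position: [0.5316, 0.0768, 0.0261]
tool_rot: [[0.175, 0.985, 0.001], [0.985, -0.175, 0.002], [0.002, 0.0, -1.0]]
ft_force: [2.5, 8.0, -1.6]
grip_width: 0.0002
gripper_force: 4.1
time_s: 5.75
position: [0.5316, 0.0767, 0.0262]
tool_rot: [[0.175, 0.984, 0.001], [0.984, -0.175, 0.004], [0.004, 0.001, -1.0]]
ft_force: [2.4, 15.2, -1.6]
grip_width: -0.0004
gripper_force: 7.6
t 5.75 pos [0.5316 0.0767 0.0262] yaw 79.8968857433193 F [ 2.4426 15.2362 -1.6089] M [ 2.5333 -0.4648  0.017 ] w -0.0003973335668015857
units to go [0.8946 0.0128 0.0327]
```

View pics/c4.png

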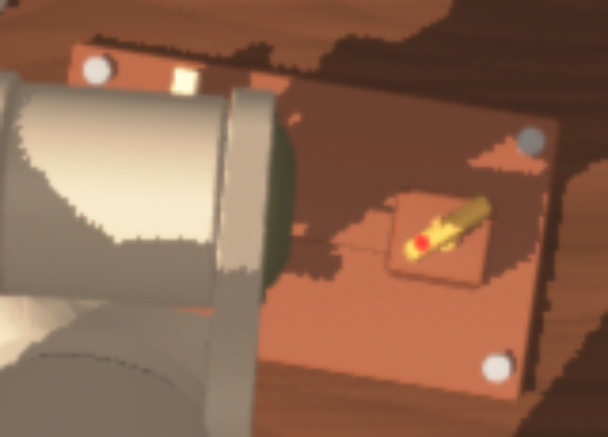

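The arm hides the disc in the top view. The push force rose from 1 to 15 N with no further motion, so the disc is on its stop. I'll retreat, rise, and move over the screw, turning the tool to yaw 119°.

```bash
python3 -m jog '[{"linear":[0.4,0,0],"roll":0},{"linear":[0.2,0,-0.6],"roll":0},{"linear":[0,0,-0.9],"roll":0},{"linear":[0,0,-0.9],"roll":0},{"linear":[0,0,-0.9],"roll":0},{"linear":[0,0,-0.9],"roll":0},{"linear":[-0.9,0,0],"roll":0},{"linear":[-0.9,0,0],"roll":0},{"linear":[-0.9,0,0],"roll":0},{"linear":[-0.9,0,0],"roll":0},{"linear":[-0.9,0,0],"roll":0},{"linear":[0,0,0],"roll":0}]' 1
python3 -m jog '[{"linear":[0,0,0],"roll":-1},{"linear":[0,0,0],"roll":-1},{"linear":[0,0,0],"roll":-1},{"linear":[0,0,0],"roll":-1},{"linear":[0,0,0],"roll":-1},{"linear":[0,0,0],"roll":-1},{"linear":[0,0,0],"roll":-1},{"linear":[0,0,0],"roll":-0.8},{"linear":[0,0,0],"roll":0}]'
python3 - <<'E'
from h import *
to(.538,-.073,.12)
c=optics.calibration("wrist")
im=optics.get_image("wrist"); cv2.imwrite("pics/w5.png",im[:,:,::-1])
print(c, proj(c,(.538,-.073,.088)),proj(c,(.5618,.060,.038)))
im=optics.get_image("top"); cv2.imwrite("pics/c5.png",cv2.resize(im[185:300,250:410,::-1],None,fx=3.8,fy=3.8))
E
```

```text
time_s: 6.8
position: [0.5032, -0.0843, 0.1941]
tool_rot: [[0.18, 0.984, -0.0], [0.984, -0.18, -0.002], [-0.002, 0.0, -1.0]]
ft_force: [-0.3, -0.1, -1.4]
grip_width: 0.0856
gripper_force: 0.0
time_s: 7.55
position: [0.5039, -0.079, 0.1941]
tool_rot: [[-0.486, 0.874, -0.0], [0.874, 0.486, -0.0], [-0.0, -0.0, -1.0]]
ft_force: [-0.2, 0.4, -1.1]
grip_width: 0.0855
gripper_force: 0.0
t 7.55 pos [ 0.5039 -0.079   0.1941] yaw 119.0669152632676 F [-0.2277  0.3754 -1.1234] M [-0.0051 -0.031   0.0137] w 0.08545066931449798
units to go [-0.283   0.8187  1.8527]
{'fov_y': 71.05892542049406, 'cx': 321.3311590997186, 'cy': 240.07443509723043, 'T': array([[ 0.8741,  0.4689,  0.1269,  0.4718],
       [ 0.4858, -0.8438, -0.2281, -0.0214],
       [ 0.0001,  0.261 , -0.9653,  0.3362],
       [ 0.    ,  0.    ,  0.    ,  1.    ]])} [363.7014 252.6802] [462.7921 115.1111]
```

View pics/w5.png

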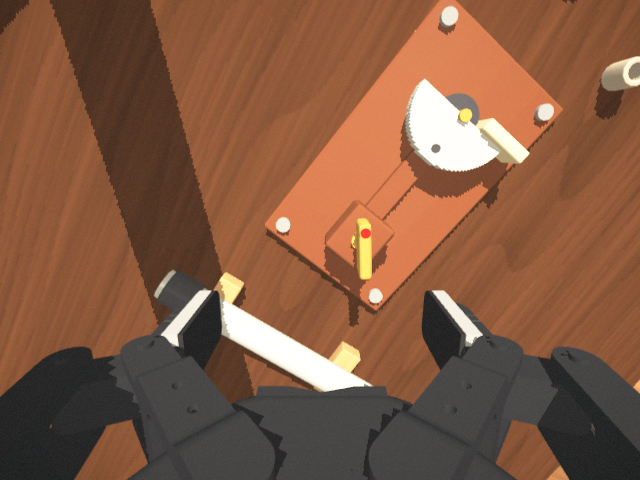

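View pics/c5.png

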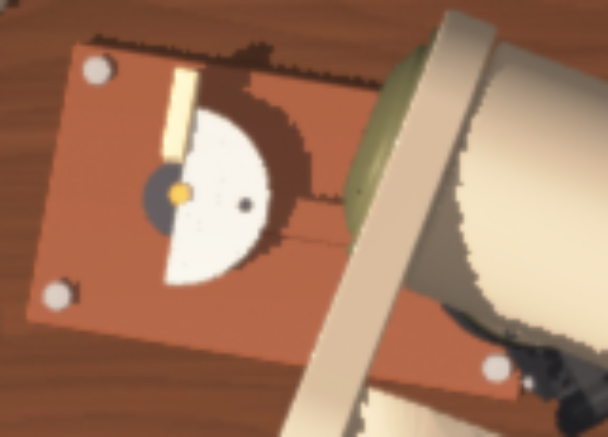

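The disc's flat now lies along the bar (top view, flat from (197,110) to (165,285), parallel to the bar). In the wrist view the wings' top runs from about (364,220) to (365,278). I'll measure it there.

```bash
python3 - <<'E'
from h import *
c=optics.calibration("wrist"); im=cv2.imread("pics/w5.png")
h=cv2.cvtColor(im,cv2.COLOR_BGR2HSV).astype(int); m=((h[...,0]>16)&(h[...,0]<35)&(h[...,1]>110)&(h[...,2]>215))|((h[...,0]<4)&(h[...,1]>210))
m[:200]=0;m[290:]=0;m[:,:340]=0;m[:,400:]=0
k=big(m); r=cv2.minAreaRect(np.array([onz(c,p,.088)*1000 for p in k],np.float32)); print(r)
b=np.array(cv2.boxPoints(r));print(b)
to(r[0][0]/1000,r[0][1]/1000,.058)
E
```

```text
((537.2722778320312, -69.91506958007812), (9.994359016418457, 48.85282516479492), 33.42777633666992)
[[519.6456 -52.2821]
 [546.5579 -93.0538]
 [554.899  -87.548 ]
 [527.9866 -46.7764]]
t 7.65 pos [ 0.5039 -0.079   0.1941] yaw 118.7921629066529 F [-0.2499 -0.5992 -0.2597] M [-0.0499  0.0583 -0.049 ] w 0.08555071197289266
units to go [-0.2023  0.8405  3.4033]
```

```bash
python3 -m jog '[{"linear":[-0.13,0.42,0],"roll":-0.4},{"linear":[-0.13,0.42,0],"roll":0},{"linear":[0,0,0.6],"roll":0},{"linear":[0,0,0.7],"roll":0},{"linear":[0,0,0.7],"roll":0},{"linear":[0,0,0.7],"roll":0},{"linear":[0,0,0.5],"roll":0},{"linear":[0,0,0.2],"roll":0},{"linear":[0,0,0],"roll":0},{"linear":[0,0,0],"roll":0}]'
python3 -c "
from h import *
to(.538,-.072,.058)"
```

```text
time_s: 8.48
position: [0.5387, -0.0714, 0.0588]
tool_rot: [[-0.513, 0.858, 0.001], [0.858, 0.513, -0.0], [-0.001, 0.001, -1.0]]
ft_force: [0.1, 0.8, -0.4]
grip_width: 0.0857
gripper_force: 0.0
t 8.4833 pos [ 0.5387 -0.0714  0.0588] yaw 120.87619947021155 F [ 0.1432  0.7852 -0.4295] M [ 0.0777 -0.0185 -0.0072] w 0.08567031919022394
units to go [-0.0039 -0.0233  0.0206]
```

Close gently.

```bash
python3 -m jog '[{"linear":[0,0,0],"roll":0},{"linear":[0,0,0],"roll":0},{"linear":[0,0,0],"roll":0},{"linear":[0,0,0],"roll":0},{"linear":[0,0,0],"roll":0},{"linear":[0,0,0],"roll":0},{"linear":[0,0,0],"roll":0},{"linear":[0,0,0],"roll":0},{"linear":[0,0,0],"roll":0},{"linear":[0,0,0],"roll":0},{"linear":[0,0,0],"roll":0},{"linear":[0,0,0],"roll":0}]' -1 40
python3 -c "
from h import *
to(.538,-.072,.058)"
```

```text
time_s: 9.48
position: [0.5385, -0.0712, 0.0584]
tool_rot: [[-0.514, 0.858, 0.001], [0.858, 0.514, -0.0], [-0.0, 0.001, -1.0]]
ft_force: [0.2, 2.1, 5.7]
grip_width: 0.0092
gripper_force: 43.0
t 9.4833 pos [ 0.5385 -0.0712  0.0584] yaw 120.92200265821445 F [0.2403 2.051  5.672 ] M [ 0.2685 -0.0014  0.0229] w 0.00918741083674992
units to go [-0.0111 -0.0199  0.0094]
```

```bash
python3 -m jog '[{"linear":[0,0,0],"roll":1},{"linear":[0,0,0],"roll":1},{"linear":[0,0,0],"roll":1},{"linear":[0,0,0],"roll":1},{"linear":[0,0,0],"roll":1},{"linear":[0,0,0],"roll":1},{"linear":[0,0,0],"roll":1},{"linear":[0,0,0],"roll":1},{"linear":[0,0,0],"roll":1},{"linear":[0,0,0],"roll":0},{"linear":[0,0,0],"roll":0}]'
python3 -c "
from h import *
to(.538,-.072,.058)"
```

```text
time_s: 10.4
position: [0.5397, -0.071, 0.0584]
tool_rot: [[0.244, 0.97, 0.004], [0.97, -0.244, 0.0], [0.001, 0.003, -1.0]]
ft_force: [6.1, 3.8, 1.0]
grip_width: 0.0095
gripper_force: 42.5
t 10.4 pos [ 0.5397 -0.071   0.0584] yaw 75.87345173937292 F [6.0585 3.8073 1.0427] M [ 0.6226 -0.8972 -0.0577] w 0.009458099972278708
units to go [-0.0339 -0.0354  0.0104]
```

```bash
python3 -m jog '[{"linear":[0.01,0.01,0],"roll":1},{"linear":[0,0,0],"roll":1},{"linear":[0,0,0],"roll":1},{"linear":[0,0,0],"roll":1},{"linear":[0,0,0],"roll":1},{"linear":[0,0,0],"roll":1},{"linear":[0,0,0],"roll":1},{"linear":[0,0,0],"roll":1},{"linear":[0,0,0],"roll":1},{"linear":[0,0,0],"roll":1},{"linear":[0,0,0],"roll":0},{"linear":[0,0,0],"roll":0}]'
python3 -m jog '[{"linear":[0,0,0],"roll":1},{"linear":[0,0,0],"roll":1},{"linear":[0,0,0],"roll":1},{"linear":[0,0,0],"roll":1},{"linear":[0,0,0],"roll":1},{"linear":[0,0,0],"roll":0},{"linear":[0,0,0],"roll":0}]'
python3 -c "
from h import *
to(.538,-.072,.058)"
```

```text
time_s: 11.4
position: [0.5408, -0.0718, 0.0584]
tool_rot: [[0.9, 0.436, 0.005], [0.436, -0.9, -0.002], [0.004, 0.004, -1.0]]
ft_force: [9.2, -0.8, -1.1]
grip_width: 0.0093
gripper_force: 42.1
time_s: 11.98
position: [0.541, -0.0725, 0.0585]
tool_rot: [[1.0, 0.015, 0.005], [0.015, -1.0, -0.003], [0.005, 0.003, -1.0]]
ft_force: [8.0, -5.8, -2.4]
grip_width: 0.0095
gripper_force: 41.9
t 11.9833 pos [ 0.541  -0.0725  0.0585] yaw 0.8619227808775585 F [ 7.9689 -5.7878 -2.4164] M [-0.7808 -1.2808 -0.093 ] w 0.009493877598297173
units to go [-0.0742 -0.0139  0.0108]
```

```bash
python3 -m jog '[{"linear":[0.02,0.02,0],"roll":0.6},{"linear":[0,0,0],"roll":0.6},{"linear":[0,0,0],"roll":0.4},{"linear":[0,0,0],"roll":0.4},{"linear":[0,0,0],"roll":0},{"linear":[0,0,0],"roll":0},{"linear":[0,0,0],"roll":0}]'
python3 -c "
from h import *
to(.538,-.072,.058)"
python3 -m jog '[{"linear":[0,0,0],"roll":0.4},{"linear":[0,0,0],"roll":0},{"linear":[0,0,0],"roll":0},{"linear":[0,0,0],"roll":0}]'
python3 -c "
from h import *
to(.538,-.072,.058)"
```

```text
time_s: 12.57
position: [0.541, -0.0728, 0.0584]
tool_rot: [[0.987, -0.158, 0.004], [-0.158, -0.987, -0.002], [0.004, 0.001, -1.0]]
ft_force: [5.2, -4.1, 0.7]
grip_width: 0.0092
gripper_force: 42.4
t 12.5667 pos [ 0.541  -0.0728  0.0584] yaw -9.107629969324531 F [ 5.2033 -4.0502  0.6784] M [-0.4923 -0.688  -0.0813] w 0.009197577380847966
units to go [-0.0777 -0.009   0.0109]
time_s: 12.9
position: [0.541, -0.0729, 0.0585]
tool_rot: [[0.982, -0.191, 0.003], [-0.191, -0.982, -0.002], [0.004, 0.002, -1.0]]
ft_force: [4.9, -3.5, 0.3]
grip_width: 0.0094
gripper_force: 43.5
t 12.9 pos [ 0.541  -0.0729  0.0585] yaw -11.032567588541777 F [ 4.9473 -3.5356  0.2611] M [-0.5623 -0.7397  0.4723] w 0.009354639682533288
units to go [-0.078  -0.0075  0.011 ]
```

```bash
python3 -m jog '[{"linear":[0,0,0],"roll":0.3},{"linear":[0,0,0],"roll":0},{"linear":[0,0,0],"roll":0},{"linear":[0,0,0],"roll":0},{"linear":[0,0,0],"roll":0}]'
python3 -c "
from h import *
to(.538,-.072,.058)"
```

```text
time_s: 13.32
position: [0.541, -0.0729, 0.0585]
tool_rot: [[0.976, -0.216, 0.003], [-0.216, -0.976, -0.003], [0.004, 0.002, -1.0]]
ft_force: [5.0, -4.0, 1.0]
grip_width: 0.0093
gripper_force: 52.8
t 13.3167 pos [ 0.541  -0.0729  0.0585] yaw -12.471834500037058 F [ 4.9631 -3.9648  1.0311] M [-0.5319 -0.7149  0.9221] w 0.009304615693281771
units to go [-0.0776 -0.0062  0.0113]
```

Torque climbs to 0.9 N m over the last 3° or so, so the screw is bottomed. Now I back it off a quarter turn.

```bash
python3 -m jog '[{"linear":[0,0,0],"roll":-1},{"linear":[0,0,0],"roll":-1},{"linear":[0,0,0],"roll":-1},{"linear":[0,0,0],"roll":-1},{"linear":[0,0,0],"roll":-1},{"linear":[0,0,0],"roll":-1},{"linear":[0,0,0],"roll":-1},{"linear":[0,0,0],"roll":-1},{"linear":[0,0,0],"roll":-1},{"linear":[-0.02,-0.02,0],"roll":0},{"linear":[0,0,0],"roll":0}]'
python3 -m jog '[{"linear":[0,0,0],"roll":-1},{"linear":[0,0,0],"roll":-1},{"linear":[0,0,0],"roll":-1},{"linear":[0,0,0],"roll":-1},{"linear":[0,0,0],"roll":-1},{"linear":[0,0,0],"roll":-1},{"linear":[0,0,0],"roll":-1},{"linear":[0,0,0],"roll":-1},{"linear":[0,0,0],"roll":-1},{"linear":[0,0,0],"roll":-0.5},{"linear":[0,0,0],"roll":0},{"linear":[0,0,0],"roll":0}]'
python3 -c "
from h import *
to(.538,-.072,.058)"
```

```text
time_s: 14.23
position: [0.5407, -0.0717, 0.0585]
tool_rot: [[0.844, 0.536, 0.006], [0.536, -0.844, -0.001], [0.004, 0.004, -1.0]]
ft_force: [9.1, 2.3, -1.3]
grip_width: 0.0094
gripper_force: 42.1
time_s: 15.23
position: [0.5396, -0.071, 0.0584]
tool_rot: [[0.175, 0.985, 0.003], [0.985, -0.175, 0.001], [0.001, 0.003, -1.0]]
ft_force: [4.6, 5.2, 3.6]
grip_width: 0.0094
gripper_force: 42.7
t 15.2333 pos [ 0.5396 -0.071   0.0584] yaw 79.92984327435381 F [4.5994 5.1607 3.5974] M [ 0.8021 -0.741   0.0742] w 0.00941544989946737
units to go [-0.0309 -0.0341  0.0101]
```

```bash
python3 -m jog '[{"linear":[0,0,0],"roll":0},{"linear":[0,0,0],"roll":0},{"linear":[0,0,0],"roll":0},{"linear":[0,0,0],"roll":0},{"linear":[0,0,0],"roll":0},{"linear":[0,0,0],"roll":0},{"linear":[0,0,-0.3],"roll":0},{"linear":[0,0,-0.6],"roll":0},{"linear":[0,0,-0.8],"roll":0},{"linear":[0,0,-0.9],"roll":0},{"linear":[0,0,-0.9],"roll":0},{"linear":[0,0,-0.5],"roll":0}]' 1
python3 -m jog '[{"linear":[0,-0.9,0],"roll":0},{"linear":[0,-0.9,0],"roll":0},{"linear":[0,-0.9,0],"roll":0},{"linear":[0,-0.9,0],"roll":0},{"linear":[0,-0.4,0],"roll":0},{"linear":[0,0,0],"roll":0}]'
python3 - <<'E'
from h import *
to(.538,-.072,.058)
im=optics.get_image("top"); cv2.imwrite("pics/c6.png",cv2.resize(im[185:300,250:410,::-1],None,fx=3.8,fy=3.8))
im=optics.get_image("scene"); cv2.imwrite("pics/s6.png",im[:,:,::-1])
E
```

```text
time_s: 16.23
position: [0.5391, -0.0717, 0.2222]
tool_rot: [[0.175, 0.985, 0.005], [0.985, -0.175, -0.002], [-0.001, 0.005, -1.0]]
ft_force: [1.1, -1.3, 0.8]
grip_width: 0.0853
gripper_force: 0.0
time_s: 16.73
position: [0.3781, -0.0426, 0.2184]
tool_rot: [[0.175, 0.985, -0.0], [0.985, -0.175, 0.0], [-0.0, -0.0, -1.0]]
ft_force: [0.8, 0.4, 0.5]
grip_width: 0.0856
gripper_force: 0.0
t 16.7333 pos [ 0.3781 -0.0426  0.2184] yaw 79.90468703277499 F [0.7712 0.3752 0.4707] M [ 0.0104 -0.0617  0.0259] w 0.08556983420041873
units to go [-0.0232  4.0653  4.0083]
```

View pics/c6.png

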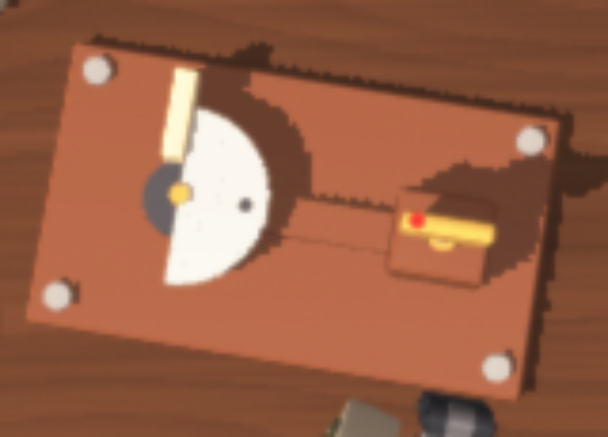

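View pics/s6.png

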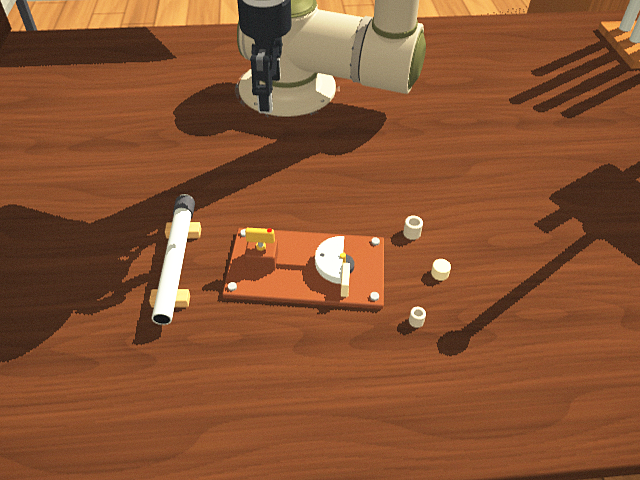

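The disc's flat is on the bar. The wings run from (402,220) to (493,236), parallel to the plate's long side, with the red dot towards the disc, which is a quarter turn back. The loose parts have not moved and the gripper is clear, so I'm handing in.

```bash
python3 -c "
from rig import env
print(env.close_job())"
```

```text
the job is handed in; nothing more can be done
None
```

I handed the job in at about 17 s; no verdict came back, but the last pictures show the disc flat on its stop, the thumbscrew a quarter turn back from bottom, the loose parts where they were, and the arm clear of everything.

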